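# Roll the grinding jar up into the jar mill and drop its keeper bar

### The job

Load the small jar mill. With the fingertips, push the white grinding jar up the sloped gutter and over the front roller until it drops into the cradle between the two rollers; stay behind it all the way, so that it is neither flung nor left to run away back down the slope. Then push the upright keeper bar over until it lies fully down in its fork behind the jar, so that the jar cannot roll back out. The jar must never be lifted, and the other things on the table stay where they are.

Things in the scene. Friction and masses are not known exactly. Their poses are not given: they have to be found in the camera images.
- mill: Blue bench jar mill with loading gutter, one fixed unit, 257 x 126 mm. Origin on the table below the middle of the cradle between the rollers. x is the level loading direction (low end of gutter to mill), z up, y across. Along x in mm: landing -190 to -124, slope -124 to -37, rollers at -24 and +24, motor housing +41 to +67 (76 tall with its knob).
- landing (a point): Middle of the flat landing at the gutter's low end, on its running surface, 9 mm above the table, x = -157 mm in the mill's frame, axes as the mill's. A lip at its low end stands 13 mm, the side flanges of landing and slope 15 mm above the running surface, 78 mm apart inside: fingertips higher than 20 mm over the surface pass above them.
- gutter: The sloped aluminium gutter, fixed to the mill, with two smooth black nylon runners. Origin: middle of its running surface at the foot of the slope (x = -124, z = 9 mm in the mill's frame). Its x axis points up the slope (92 mm long, 18 degrees), y across, z square out of the running surface.
- front_roller (a point): Middle of the front roller's axis, 30 mm above the table, axes as the mill's. Both rollers have black rubber collars of 11 mm radius and turn freely; their axes are 48 mm apart. The slope leads smoothly over the front roller; with the jar straight above it the jar's middle is 73 mm above the table, and past that it drops into the cradle by itself.
- cradle (a point): Where the middle of the jar comes to rest between the rollers: 66 mm above the table over the mill's origin, axes as the mill's.
- mill_jar: White glazed porcelain grinding jar, two blue bands, steel lid: a closed cylinder of 64 mm diameter lying across the gutter, 68 mm long (80 with lid and knob), 0.32 to 0.5 kg, slippery. Origin in its middle; y along the cylinder, x and z turn as it rolls. Starts on the landing, middle 41 mm above the table; on the slope its middle is 32 mm off the surface. Let go there, it rolls back.
- keeper (a joint): Angle of the keeper bar in rad. 0: leaning 25 degrees outwards past upright, on the mill's -y side; 0.44: upright; 2.01: fully down, level across the gutter in its fork, where it stops. It starts between 0 and 0.15. The pivot is stiff: the bar stays at any angle where it is left and takes about 1 N at its end to move.
- keeper_pivot (a point): Pivot of the keeper bar, beside the top of the gutter, at x = -54, y = -57, z = 60 mm in the mill's frame, axes as the mill's; it turns about the mill's x axis, so the bar swings across the gutter. Its post is 70 mm tall, the fork opposite at y = +57 is 67 mm tall. Down, the bar's top is 64 mm above the table and 18 mm clear of the back of a jar in the cradle.
- keeper_tip (a point): Middle of the red end of the keeper bar, 123 mm from the pivot. The bar is round steel of 8 mm diameter, its red end 14 mm in diameter and 24 mm long, ending 135 mm from the pivot.
- stone_jar: Bystander: small stoneware jar, cream over brown, 61 mm across, 66 mm tall; origin in the middle of its underside. Leave it alone.
- tape_roll: Bystander: roll of brown tape lying flat, 60 mm across, 24 mm tall; origin in the middle of its underside. Leave it alone.
- clay_bowl: Bystander: terracotta bowl, 128 mm across, 90 mm tall; origin in the middle of its underside. Leave it alone.
- morel: Bystander: small brown glazed clay morel, 36 mm across and 36 mm tall; origin in the middle of its underside. Leave it alone.
- round_jar: Bystander: squat stoneware bottle, 53 mm across, 44 mm tall; origin in the middle of its underside. Leave it alone.

How it is judged (in metres and radians):
On the way, in this order (a step that is already met when the one before it is completed fails the run):
1. the jar lies in the cradle, on both rollers, with the keeper bar still up (x of mill_jar in the frame of cradle between -0.007 and 0.007 m and z of mill_jar in the frame of cradle between -0.006 and 0.006 m and y of mill_jar in the frame of cradle between -0.02 and 0.02 m and value of joint keeper below 0.8 rad and linear speed of mill_jar below 0.03 m/s), for 0.2 s.
2. the keeper bar is fully down behind the jar (value of joint keeper above 1.93 rad), for 0.2 s.
At the end, for the whole second after the job is handed in: The jar lies at rest in the cradle on both rollers (its middle within 7 mm of the cradle point along the loading direction, 6 mm in height and 20 mm across) and the keeper bar is fully down (joint above 1.93 of 2.01 rad) (x of mill_jar in the frame of cradle between -0.007 and 0.007 m and z of mill_jar in the frame of cradle between -0.006 and 0.006 m and y of mill_jar in the frame of cradle between -0.02 and 0.02 m and value of joint keeper above 1.93 rad and linear speed of mill_jar below 0.02 m/s); the robot touches nothing.
It fails at once if the jar is lifted out of the gutter: more than about 13 mm off the running surface of the slope, or 20 mm off the landing (z of mill_jar in the frame of gutter above 0.062 m or (x of mill_jar in the frame of gutter above 0.01 m and z of mill_jar in the frame of gutter above 0.045 m)).
It fails at once if the jar leaves the gutter sideways (y of mill_jar in the frame of mill above 0.03 m or y of mill_jar in the frame of mill below -0.03 m).
It fails at once if the jar is flung, or runs away down the slope (faster than 0.55 m/s) (linear speed of mill_jar above 0.55 m/s).
It fails at once if a bystander is moved by more than 25 mm (distance of any of stone_jar, tape_roll, clay_bowl, morel, round_jar from where it was at the start of the episode above 0.025 m).
It also fails if it takes over 51 s, if anything falls off the work surface, if the arm or the gripper's body presses on something with over 40 N, if the wrist force passes 120 N, or if a joint passes its speed limit or range.

### The arm

A 6-joint arm with a two-finger parallel gripper is mounted at the origin on a cart in front of the work surface, level with it; the furniture and walls round the work are solid. World frame = base frame: x ahead of the robot, y to its left, z up, the work surface at z = 0. Lengths are in mm, angles in rad, forces in N, time in s.
With the tool pointing down it reaches from about 300 to 775 mm from the base axis. Payload 14.6 kg.
Tool frame: the origin (TCP) lies at the very end of the fingers, on their centre line; the grasp point (between the pads) lies 19 mm behind it; z points along the fingers, y is the line along which they close (so a half turn about z gives the same grasp; the last joint's range is limited). The gripper opens to 94 mm and grips with 3 to 60 N. Pads are 16 mm wide; open, the fingers measure 119 mm over their backs; the gripper's body (75 mm by 177 mm) begins 78 mm behind the grasp point.
Start: joints at [-1.335, 0.3, 1.521, -0, 1.321, -0.067], TCP at [164, -524.97, 205.446] pointing down, gripper open.
Joint ranges: [-3.03, 3.03], [-0.79, 2.21], [0.23, 2.52], [-1.04, 4.18], [0, 3.07], [-2.55, 2.55]. Speed limits (rad/s): [2.22, 2.22, 2.57, 3.14, 3.14, 3.14].

### API

Orientations are given as [roll, pitch, yaw] about the fixed x, y, z axes, in that order (R = Rz(yaw) Ry(pitch) Rx(roll)).
In Python, from cell import manip gives the robot as it stands.
- The arm moves only by the tool servo_tool, never from a script. Its argument "motion" is a list that holds one entry, the list of rows, each a list of 7 numbers: the shift along the world's x, y, z as a fraction of full scale, then the turn, a rotation vector about the world's x, y, z as a fraction of full scale, then the closure, from 0 (fully open) to 1 (shut). In form: [[[x, y, z, rx, ry, rz, gripper], ...]]. A call has 1 to 10 rows; each row is the pose to reach, as a shift and turn from the pose commanded when the call began, turning the shorter way round; what a row does not reach only later rows make up. Full scale, the value 1, is 0.5 m for a shift and pi rad for a turn. A row lasts 1/10 s, in which the tool goes at most 50 mm and 8.59 degrees, less where a joint would pass 70% of its speed; a pose out of reach is approached as far as the arm can. A call with a number of a shift or a turn outside -1 to 1 is refused whole. A call with a gripper value outside its range is refused whole. The fingers move at their own pace and stop on an object; "newtons" is the grip in N (left out, the last holds). Time passes only in rows, so rows that repeat a pose let the fingers close. It gives the time, the measured TCP pose, the force, the opening and the grip force at its end, in the units of the state.
- manip.read_state(): the state, without advancing time (a new reading comes with each control period).
- manip.camera(name): name is "scene" or "side" or "wrist"; returns a dict with "frame" (420x560x3 uint8, red, green, blue), "range_z" (420x560 float32, mm along the optical axis (not along the pixel's ray), 0 where there is no reading), "vfov" (degrees; the focal length in pixels is half the picture's height over the tangent of half this angle, whatever the lens; pixels are square), "cx", "cy" (the principal point, pixels), "cam_to_world" (4x4, takes a point from camera to world coordinates). Camera axes: x right, y down, z forward; pixel columns grow to the right and rows downward; lengths in mm; the calibration is good to about 2 mm. A picture is of the moment at which its call begins.
- manip.sign_off(): hands the job in; it is judged then, once.
The state is a dict: "clock": time; "joints": joint angles; "qd": joint speeds; "effort": joint torques, N m; "eef_pos": TCP position; "eef_rot": TCP orientation; "wrist_force": force on the tool from outside, world axes, zero at the start; "moment": the same for the moment, N m; "finger_gap": finger opening in mm; "finger_force": force on a finger pad.
Only numpy, scipy, OpenCV 4.12 (cv2) and the standard library are available. Lean on these libraries where they do the work, as an engineer would, in place of code of your own. Each camera call takes 0.05 s, during which the arm holds its last target. There are 200 camera calls.

## Working session

There is one attempt and no reset: what is moved stays moved. The work goes in short steps, Python scripts to look and compute and a tool call to move; the robot and the scene stay as the last step left them, time stands still between calls to the robot, and variables do not carry over. Pictures are saved under pics/ and viewed, at most 10 in all, crops included, and the job is handed in when it is done.

Besides the shell and the picture viewer there is one more tool, called after "Request:" in YAML: its name, and indented under it one key for each argument. servo_tool: Moves the arm, as the interface text tells. Its arguments: {"type":"object","properties":{"motion":{"type":"array"},"newtons":{"type":"number"}},"required":["motion"]}

```bash
mkdir -p pics
cat > h.py <<'E'
import numpy as np, cv2, pickle
from cell import manip
def snap(n,f):
    c=manip.camera(n); pickle.dump(c,open(f'pics/{f}.pkl','wb')); cv2.imwrite(f'pics/{f}.png',c['frame'][:,:,::-1]); return c
def load(f): return pickle.load(open(f'pics/{f}.pkl','rb'))
def cloud(c):
    H,W=c['range_z'].shape; f=H/2/np.tan(np.radians(c['vfov'])/2)
    u,v=np.meshgrid(np.arange(W),np.arange(H)); z=c['range_z']
    p=np.stack([(u-c['cx'])*z/f,(v-c['cy'])*z/f,z,np.ones_like(z)],-1)@np.array(c['cam_to_world']).T
    p[z==0]=np.nan
    return p[...,:3]
E
python3 - <<'E'
from h import *
a=snap('scene','s0');b=snap('side','d0')
cv2.imwrite('pics/both.png',np.vstack([np.hstack([a['frame'],b['frame']])])[:,:,::-1][:, :])
for c in (a,b): print(np.round(c['cam_to_world'],2).tolist(),c['vfov'])
s=manip.read_state(); print({k:np.round(v,3).tolist() for k,v in s.items()})
E
```

```text
[[0.55, -0.74, 0.4, 273.45], [-0.84, -0.49, 0.24, -32.18], [0.01, -0.47, -0.89, 865.36], [0.0, 0.0, 0.0, 1.0]] 47.521759197841604
[[1.0, -0.03, 0.03, 579.27], [-0.04, -0.57, 0.82, -543.57], [-0.01, -0.82, -0.57, 629.25], [0.0, 0.0, 0.0, 1.0]] 49.91072203440833
{'clock': 0.1, 'joints': [-1.335, 0.3, 1.521, -0.0, 1.321, -0.067], 'qd': [-0.001, -0.0, -0.0, -0.002, -0.0, 0.0], 'effort': [0.001, -53.264, -35.328, 0.071, 0.023, -0.0], 'eef_pos': [163.922, -524.769, 204.954], 'eef_rot': [-3.141, -0.0, 0.303], 'wrist_force': [0.345, 0.264, 0.811], 'moment': [-0.023, 0.022, 0.019], 'finger_force': 0.0, 'finger_gap': 94.118}
```

View pics/s0.png

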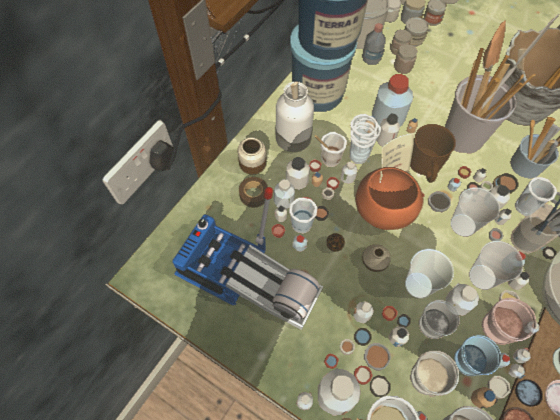

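View pics/d0.png

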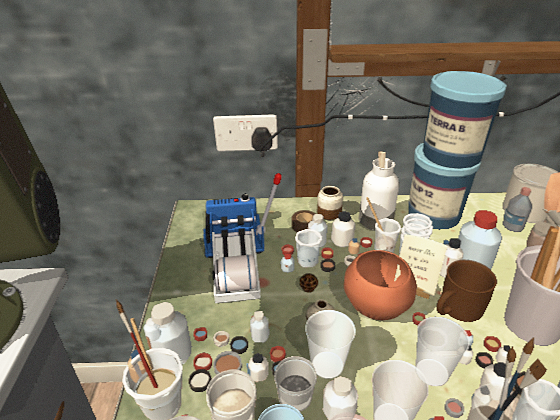

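The gutter's low end and the jar (scene px ~(297,295)) are nearest the robot's right side; the mill's housing is at (195,250), and the keeper's red end is at (268,192). In the side view the jar is at (237,273), the keeper tip at (278,180), and loading runs roughly along world +y. Next is a top-down height map to fit the mill pose.

Run:
```python
from h import *
x0,y0,S=250,-200,2.0   # map: col=(x-x0)*S, row=(y1-y)*S
P=[];C=[]
for f in('s0','d0'):
    c=load(f);p=cloud(c);m=np.isfinite(p[...,0]);P.append(p[m]);C.append(c['frame'][m])
    px=(225,0) 
P=np.vstack(P);C=np.vstack(C)
s=manip.read_state()
# find extents of blue housing
b=(C[:,2]>1.6*C[:,0])&(C[:,2]>80)&(P[:,2]>5)&(P[:,2]<90)
c=load('d0');p=cloud(c)
for n,uv in dict(jar=(237,268),housing=(230,215),tip=(278,180)).items(): print(n,p[uv[1]-2:uv[1]+3,uv[0]-2:uv[0]+3].reshape(-1,3)[12].round(1), np.nanmedian(p[uv[1]-2:uv[1]+3,uv[0]-2:uv[0]+3].reshape(-1,3),axis=0).round(1))
c2=load('s0');p2=cloud(c2)
for n,uv in dict(jar=(297,290),tip=(268,192),table=(180,330)).items(): print(n,p2[uv[1],uv[0]].round(1))
j=p[268,237]
x0,y0=j[0]-150,j[1]-120;S=1.9
I=np.zeros((600,600,3),np.uint8)
m=(P[:,2]<200)&(P[:,2]>-5);Pm,Cm=P[m],C[m];o=np.argsort(Pm[:,2])
col=((Pm[o,0]-x0)*S).astype(int);row=(599-(Pm[o,1]-y0)*S).astype(int)
k=(col>=0)&(col<599)&(row>=0)&(row<599)
for d in(0,1):
  for e in (0,1): I[np.minimum(row[k]+d,599),np.minimum(col[k]+e,599)]=Cm[o][k]
print('x0,y0,S',x0,y0,S)
cv2.imwrite('pics/top.png',I[:,:,::-1])
q=P[b&(np.hypot(P[:,0]-j[0],P[:,1]-j[1])<260)]; print(len(q)); print(cv2.minAreaRect(q[q[:,2]>45][:,:2].astype(np.float32)))
```

```text
jar [512.   66.5  70.8] [511.9  66.9  70.1]
housing [483.1 281.7  34.5] [483.1 280.3  35.8]
tip [590.8 188.4 180.7] [590.8 189.5 180.2]
jar [504.7  80.5  75.2]
tip [585.9 193.2 186.6]
table [347.7 227.    0.4]
x0,y0,S 361.95314866546687 -53.4868705197282 1.9
3866
((468.2613220214844, 95.83625793457031), (439.25244140625, 146.18704223632812), 79.93021392822266)
```

View pics/top.png

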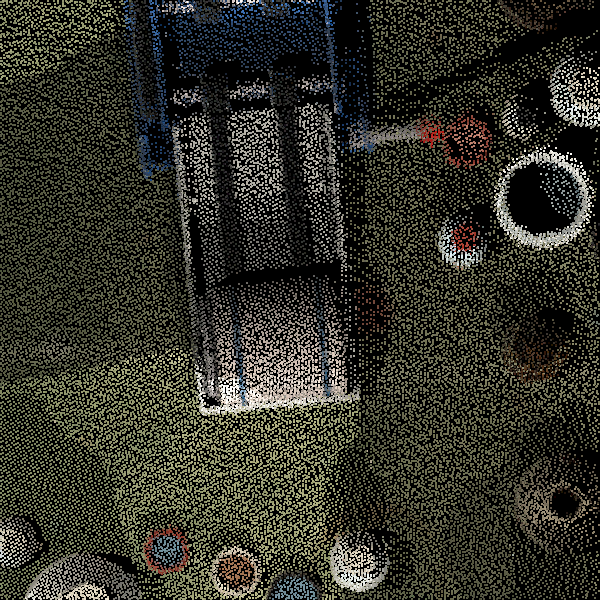

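The map shows the landing lip at (203..358, ~403), flanges at columns ~195 and ~348, and the bar at (350..440,135). That gives yaw ≈ 95° and an origin near (492,239). Now the refined fit.

Run:
```python
from h import *
from scipy.optimize import least_squares
for f in('s0','d0'):
    c=load(f);P=cloud(c)[np.isfinite(cloud(c)[...,0])]
    def M(o,psi):
        u=np.array([np.cos(psi),np.sin(psi)]);v=np.array([-u[1],u[0]]);d=P[:,:2]-o
        return np.c_[d@u,d@v,P[:,2]]
    o=np.array([492.5,239]);psi=np.radians(95.2)
    Q=M(o,psi)
    k=(abs(Q[:,0]+157)<34)&(abs(Q[:,1])<30)&(Q[:,2]>48)&(Q[:,2]<85)
    J=P[k]
    def r(a): # ymid at x=512, slope angle, z, 
        n=np.array([np.cos(a[1]),np.sin(a[1])]);s=(J[:,:2]-[510,80])@n-a[0]
        return np.hypot(s,J[:,2]-a[2])-a[3]
    s=least_squares(r,[0,psi,41,32],loss='soft_l1');print(f,'jar s,psi,z,R',s.x[0].round(1),np.degrees(s.x[1]).round(2),s.x[2:].round(1),len(J))
    psi=s.x[1]
    Q=M(o,psi)
    print(' jar x',((np.array([510,80])-o)@[np.cos(psi),np.sin(psi)]+s.x[0]).round(1),'y ext',np.percentile(Q[k,1],[1,99]).round(1))
    a=(Q[:,2]>18)&(Q[:,2]<27)&(abs(Q[:,1])<30)&(Q[:,0]<-170)&(Q[:,0]>-215)
    print(' lip x',np.percentile(Q[a,0],[3,50,97]).round(1),'z',np.median(Q[a,2]).round(1))
    for sg in(1,-1):
        a=(Q[:,2]>19)&(Q[:,2]<28)&(abs(Q[:,1]*sg-40)<8)&(Q[:,0]<-128)&(Q[:,0]>-188)
        if a.sum()>5: print(' flange',sg,a.sum(),np.percentile(Q[a,1],[3,50,97]).round(1))
    for n,lo in(('bar',85),):
        a=(Q[:,2]>lo)&(Q[:,2]<200)&(Q[:,1]<-55)&(Q[:,1]>-130)&(abs(Q[:,0]+54)<15)
        B=Q[a]; vv=np.polyfit(B[:,2]-60,B[:,1],1); print(' bar x',np.median(B[:,0]).round(1),'lean',np.degrees(np.arctan(-vv[0])).round(1),'y at pivot',vv[1].round(1),len(B),'ztop',B[:,2].max().round(0))
    a=(Q[:,2]>25)&(abs(Q[:,1])<60)&(Q[:,0]>35)&(Q[:,0]<80)
    print(' housing y',np.percentile(Q[a,1],[2,98]).round(1),'x',np.percentile(Q[a,0],[2,98]).round(1))
```

```text
s0 jar s,psi,z,R 3.6 95.98 [40.9 31.8] 1183
 jar x -156.3 y ext [-27.3  31.8]
 lip x [-192.  -189.7 -187.9] z 22.8
 flange 1 91 [38.7 43.3 45.1]
 bar x -55.4 lean 16.3 y at pivot -53.2 247 ztop 191.0
 housing y [-49.   58.7] x [38.2 64.7]
d0 jar s,psi,z,R 4.5 95.62 [43.3 32. ] 897
 jar x -155.5 y ext [-28.1  30.2]
 lip x [-192.4 -189.9 -180. ] z 23.7
 flange 1 24 [36.  44.8 45.1]
 flange -1 35 [-40.2 -38.  -36.1]
 bar x -56.2 lean 16.6 y at pivot -53.7 229 ztop 193.0
 housing y [-50.7  55.3] x [39.4 61.6]
```

```bash
cat >> h.py <<'E'
from scipy.spatial.transform import Rotation as Ro
O=np.array([489.7,239.]);PSI=np.radians(95.5)
u=np.array([np.cos(PSI),np.sin(PSI),0]);v=np.array([-u[1],u[0],0]);zh=np.array([0,0,1.])
def W(x,y,z): return np.r_[O,0]+x*u+y*v+z*zh
def Rt(th):
    Z=np.sin(np.radians(th))*u-np.cos(np.radians(th))*zh; Y=-v
    return Ro.from_matrix(np.c_[np.cross(Y,Z),Y,Z])
def cmd(p,R,p0,R0): return np.r_[(p-p0)/500,(R*R0.inv()).as_rotvec()/np.pi].round(4)
E
python3 - <<'E'
from h import *
P=np.vstack([cloud(load(f)).reshape(-1,3) for f in('s0','d0')]);P=P[np.isfinite(P[:,0])]
d=P[:,:2]-O;Q=np.c_[d@u[:2],d@v[:2],P[:,2]]
def mx(a): return Q[a,2].max().round(0) if a.any() else None
for x in range(-440,-190,30): print(x,mx((abs(Q[:,0]-x)<15)&(abs(Q[:,1])<100)),mx((abs(Q[:,0]-x)<15)&(abs(Q[:,1])<30)))
print('keeper side y',[(y,mx((abs(Q[:,0]+54)<100)&(abs(Q[:,1]-y)<15)&(Q[:,2]<400))) for y in range(-220,-100,30)])
a=np.array([164,-525.]);b=W(-250,0,0)[:2];t=np.clip((P[:,:2]-a)@(b-a)/((b-a)@(b-a)),0,1)
D=np.linalg.norm(P[:,:2]-a-t[:,None]*(b-a),axis=1)
for k in range(8): print('path',k,mx2 if (mx2:=np.percentile(P[(D<120)&(abs(t-k/8)<.08),2],99.9).round(0) if ((D<120)&(abs(t-k/8)<.08)).any() else None) is not None else '-')
p0=np.array([164,-524.97,205.446]);R0=Ro.from_euler('xyz',[-3.1416,0,0.303])
p1=W(-260,0,205);print('A',cmd(p1,Rt(0),p0,R0),p1.round(1))
p2=W(-215,0,32);print('B',cmd(p2,Rt(30),p1,Rt(0)),p2.round(1))
print('u',u,'v',v)
E
```

```text
-440 85.0 74.0
-410 85.0 75.0
-380 85.0 74.0
-350 85.0 46.0
-320 83.0 21.0
-290 108.0 60.0
-260 80.0 59.0
-230 5.0 5.0
-200 62.0 62.0
keeper side y [(-220, np.float64(75.0)), (-190, np.float64(74.0)), (-160, np.float64(74.0)), (-130, np.float64(68.0))]
path 0 -
path 1 -
path 2 -
path 3 -
path 4 -
path 5 88.0
path 6 157.0
path 7 108.0
A [ 7.0120e-01  1.0103e+00 -9.0000e-04  0.0000e+00  0.0000e+00  4.3410e-01] [514.6 -19.8 205. ]
B [-0.0086  0.0896 -0.346   0.1659  0.016  -0.    ] [510.3  25.   32. ]
u [-0.09584575  0.9953962   0.        ] v [-0.9953962  -0.09584575  0.        ]
```

Request:
servo_tool:
  motion:
    - [[0.7,0.98,0.06,0,0,0.434,0.68],[0.7,0.98,0.06,0,0,0.434,0.68],[0.7,0.98,0.06,0,0,0.434,0.68],[0.7,0.98,0.06,0,0,0.434,0.68],[0.7,0.98,0.06,0,0,0.434,0.68],[0.7,0.98,0.06,0,0,0.434,0.68],[0.7,0.98,0.06,0,0,0.434,0.68],[0.7,0.98,0.06,0,0,0.434,0.68],[0.7,0.98,0.06,0,0,0.434,0.68],[0.7,0.98,0.06,0,0,0.434,0.68]]

```text
clock: 1.1
eef_pos: [455.0, -116.6, 230.4]
eef_rot: [3.142, 0.0, 1.672]
wrist_force: [0.0, -1.4, 0.7]
finger_gap: 30.1
finger_force: 0.0
```

Request:
servo_tool:
  motion:
    - [[0.1,0.29,-0.1,0.083,0.008,0,0.68],[0.1,0.29,-0.1,0.083,0.008,0,0.68],[0.1,0.29,-0.15,0.083,0.008,0,0.68],[0.1,0.29,-0.2,0.083,0.008,0,0.68],[0.1,0.29,-0.2,0.083,0.008,0,0.68],[0.1,0.29,-0.2,0.083,0.008,0,0.68],[0.1,0.29,-0.2,0.083,0.008,0,0.68]]

```text
clock: 1.8
eef_pos: [504.9, 25.5, 132.0]
eef_rot: [3.139, -0.261, 1.666]
wrist_force: [-0.1, 0.4, 0.3]
finger_gap: 30.2
finger_force: 0.0
```

```bash
cat > st.py <<'E'
from h import *
s=manip.read_state();p=np.array(s['eef_pos']);R=Ro.from_euler('xyz',s['eef_rot']);d=p-np.r_[O,0]
print('mill',np.round([d@u,d@v,p[2]],1),'rot',np.round(s['eef_rot'],3),'j',np.round(s['joints'],2),'F',np.round(s['wrist_force'],1),s['clock'])
def to(x,y,z,th): print((x,y,z,th),cmd(W(x,y,z),Rt(th),p,R))
E
python3 - <<'E'
from st import *
to(-207,0,60,15);to(-207,0,34,15)
c=snap('side','d1');c=snap('scene','s1')
E
```

```text
mill [-214.     5.4  132. ] rot [ 3.139 -0.261  1.666] j [-0.16  0.3   1.72  0.27  1.2  -0.36] F [-0.1  0.4  0.3] 1.8
(-207, 0, 60, 15) [ 9.400e-03  1.500e-02 -1.441e-01  1.000e-04  7.000e-04  4.000e-04]
(-207, 0, 34, 15) [ 9.400e-03  1.500e-02 -1.961e-01  1.000e-04  7.000e-04  4.000e-04]
```

View pics/d1.png

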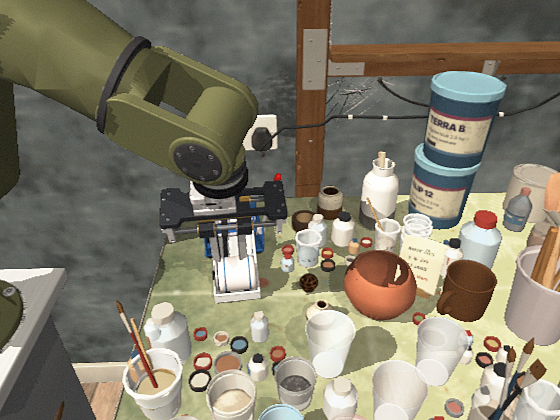

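The side view shows the gripper over the gutter's low end, with the fingers (230,240) astride its centreline and the jar still at (237,275). Descending behind the jar next.

Request:
servo_tool:
  motion:
    - [[0.009,0.013,-0.05,0,0,0,0.68],[0.009,0.013,-0.1,0,0,0,0.68],[0.009,0.013,-0.14,0,0,0,0.68],[0.009,0.013,-0.17,0,0,0,0.68],[0.009,0.013,-0.19,0,0,0,0.68],[0.009,0.013,-0.195,0,0,0,0.68],[0.009,0.013,-0.195,0,0,0,0.68]]

```text
clock: 2.6
eef_pos: [509.1, 32.6, 33.4]
eef_rot: [3.141, -0.262, 1.666]
wrist_force: [0.1, -0.4, -0.3]
finger_gap: 29.9
finger_force: 0.0
```

Run:
```python
from st import *
c=snap('wrist','w1');a=snap('side','d2');b=snap('scene','s2')
cv2.imwrite('pics/m2.png',cv2.resize(np.hstack([a['frame'][200:330,180:300],b['frame'][210:340,230:350]]),None,fx=3,fy=3)[:,:,::-1])
for x,z,th in((-195,34,15),(-167,34,15),(-150,40,18),(-110,53,24),(-85,59,30),(-70,62,30),(-62,64,30),(-59,65,30)): to(x,0,z,th)
```

```text
mill [-207.3    0.5   33.4] rot [ 3.141 -0.262  1.666] j [-0.14  0.46  1.77  0.3   0.99 -0.42] F [ 0.1 -0.4 -0.3] 2.6
(-195, 0, 34, 15) [-0.0013  0.0245  0.0013 -0.      0.0001  0.0003]
(-167, 0, 34, 15) [-0.0067  0.0803  0.0013 -0.      0.0001  0.0003]
(-150, 0, 40, 18) [-0.01    0.1141  0.0133  0.0166  0.0017  0.0003]
(-110, 0, 53, 24) [-0.0176  0.1938  0.0393  0.0497  0.0049  0.0003]
(-85, 0, 59, 30) [-0.0224  0.2435  0.0513  0.0829  0.0081  0.0003]
(-70, 0, 62, 30) [-0.0253  0.2734  0.0573  0.0829  0.0081  0.0003]
(-62, 0, 64, 30) [-0.0268  0.2893  0.0613  0.0829  0.0081  0.0003]
(-59, 0, 65, 30) [-0.0274  0.2953  0.0633  0.0829  0.0081  0.0003]
```

View pics/m2.png

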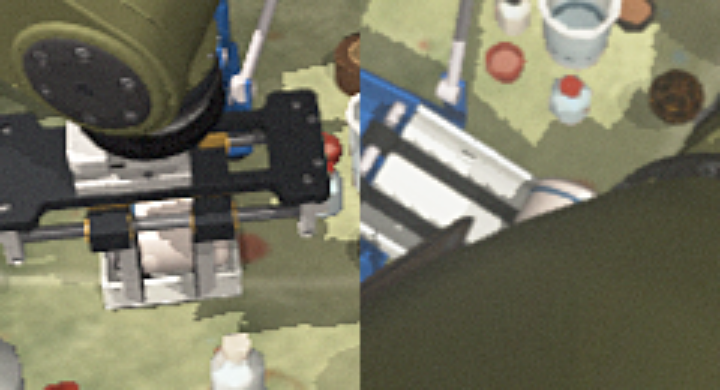

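The fingers are inside the gutter behind the jar, symmetric about it (crop columns ~130 and ~205, gutter 105 to 240). Pushing slowly onto the slope now.

Request:
servo_tool:
  motion:
    - [[-0.0005,0.012,0.001,0,0,0,0.68],[-0.001,0.02,0.001,0,0,0,0.68],[-0.0015,0.026,0.001,0,0,0,0.68],[-0.002,0.033,0.001,0,0,0,0.68],[-0.003,0.041,0.001,0,0,0,0.68],[-0.004,0.049,0.001,0,0,0,0.68],[-0.005,0.057,0.001,0,0,0,0.68],[-0.0055,0.065,0.001,0,0,0,0.68],[-0.006,0.073,0.001,0,0,0,0.68],[-0.0067,0.08,0.001,0,0,0,0.68]]

```text
clock: 3.75
eef_pos: [505.5, 73.0, 33.4]
eef_rot: [3.141, -0.262, 1.666]
wrist_force: [0.5, -3.6, 1.0]
finger_gap: 30.2
finger_force: 1.5
```

```bash
cat > jar.py <<'E'
from st import *
from scipy.optimize import least_squares
def jar():
    for n in('side','scene'):
        c=manip.camera(n);p=cloud(c);f=c['frame'].astype(float)
        d=p[...,:2]-O;Q=np.dstack([d@u[:2],d@v[:2],p[...,2]])
        k=(abs(Q[...,1])<30)&(Q[...,0]>-200)&(Q[...,0]<35)&(f.min(-1)>110)&(Q[...,2]>15)
        q=Q[k];h=q[:,2]-np.interp(q[:,0],[-124,-37,40],[9,37.4,37.4]);q=q[(h>22)&(h<72)]
        if len(q)<40: print(n,'few',len(q));continue
        r=lambda a:np.hypot(q[:,0]-a[0],q[:,2]-a[1])-32
        s=least_squares(r,[q[:,0].mean(),q[:,2].mean()-15],loss='soft_l1',f_scale=1.5)
        print(n,'jar x,z',s.x.round(1),'n',len(q),'cost',round(s.cost/len(q),2),'y ext',np.percentile(q[:,1],[1,99]).round(0))
E
python3 - <<'E'
from jar import *
jar();snap('side','d3')
for x,z,th in((-167,33,15),(-150,39,18),(-130,46,21),(-110,52.5,24),(-95,57,27),(-85,59,30)): to(x,0,z,th)
E
```

```text
mill [-1.667e+02  1.000e-01  3.340e+01] rot [ 3.141 -0.262  1.666] j [-0.06  0.45  1.79  0.31  0.97 -0.35] F [ 0.5 -3.6  1. ] 3.75
side jar x,z [-164.6   83.3] n 521 cost 8.14 y ext [-29.  27.]
scene few 0
(-167, 0, 33, 15) [ 0.0003 -0.0005 -0.0008  0.0001  0.0001  0.0001]
(-150, 0, 39, 18) [-0.0029  0.0334  0.0112  0.0167  0.0017  0.0001]
(-130, 0, 46, 21) [-0.0068  0.0732  0.0252  0.0333  0.0033  0.0001]
(-110, 0, 52.5, 24) [-1.06e-02  1.13e-01  3.82e-02  4.99e-02  4.90e-03  1.00e-04]
(-95, 0, 57, 27) [-0.0135  0.1428  0.0472  0.0664  0.0064  0.0002]
(-85, 0, 59, 30) [-0.0154  0.1628  0.0512  0.083   0.008   0.0002]
```

Request:
servo_tool:
  motion:
    - [[-0.001,0.012,0.003,0.005,0.0005,0,0.68],[-0.002,0.023,0.0075,0.01,0.001,0,0.68],[-0.003,0.034,0.0115,0.0165,0.0015,0,0.68],[-0.004,0.045,0.0155,0.021,0.002,0,0.68],[-0.005,0.056,0.0195,0.026,0.0025,0,0.68],[-0.006,0.067,0.023,0.031,0.003,0,0.68],[-0.007,0.079,0.0265,0.036,0.0035,0,0.68],[-0.008,0.09,0.0305,0.04,0.004,0,0.68],[-0.0095,0.101,0.034,0.045,0.0045,0,0.68],[-0.0106,0.113,0.038,0.05,0.005,0,0.68]]

```text
clock: 4.9
eef_pos: [500.0, 129.9, 52.5]
eef_rot: [-3.141, -0.421, 1.666]
wrist_force: [0.2, -3.8, 0.6]
finger_gap: 30.1
finger_force: 1.6
```

Run:
```python
from jar import *
a=snap('side','d4');w=snap('wrist','w4')
cv2.imwrite('pics/m4.png',np.hstack([cv2.resize(a['frame'][180:320,180:320],(420,420)),w['frame'][:,90:470]])[:,:,::-1])
for x,z,th in((-95,57,27),(-85,60,30),(-75,62,30),(-68,63,30),(-62,64,30),(-58,64.5,30)): to(x,0,z,th)
```

```text
mill [-109.6    0.2   52.5] rot [-3.141 -0.421  1.666] j [-0.03  0.44  1.79  0.49  1.03 -0.41] F [ 0.2 -3.8  0.6] 4.9
(-95, 0, 57, 27) [-0.0025  0.0291  0.009   0.0159  0.0013  0.0001]
(-85, 0, 60, 30) [-0.0044  0.049   0.015   0.0325  0.0029  0.0001]
(-75, 0, 62, 30) [-0.0063  0.069   0.019   0.0325  0.0029  0.0001]
(-68, 0, 63, 30) [-0.0076  0.0829  0.021   0.0325  0.0029  0.0001]
(-62, 0, 64, 30) [-0.0088  0.0948  0.023   0.0325  0.0029  0.0001]
(-58, 0, 64.5, 30) [-9.600e-03  1.028e-01  2.400e-02  3.250e-02  2.900e-03  1.000e-04]
```

View pics/m4.png

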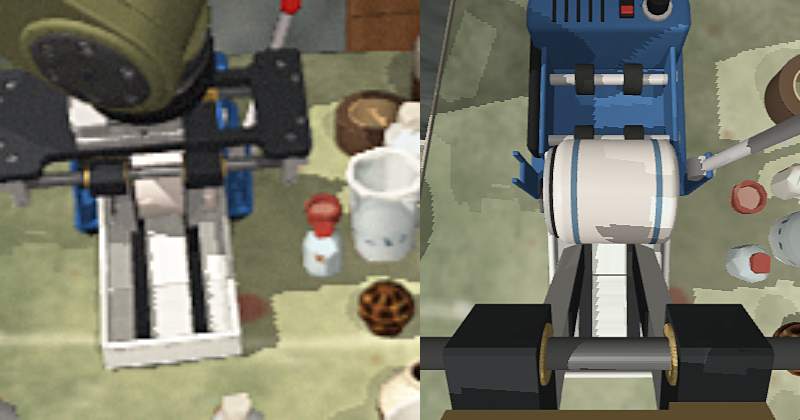

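The jar is straight on the slope in front of both fingers (wrist crop: jar 545–677, gutter centre ~610). Continuing slowly to the crest.

Request:
servo_tool:
  motion:
    - [[-0.001,0.01,0.003,0.006,0.0005,0,0.68],[-0.0015,0.02,0.006,0.012,0.001,0,0.68],[-0.0025,0.03,0.009,0.018,0.0015,0,0.68],[-0.0035,0.04,0.012,0.025,0.002,0,0.68],[-0.0045,0.05,0.015,0.032,0.003,0,0.68],[-0.005,0.057,0.0165,0.032,0.003,0,0.68],[-0.006,0.064,0.018,0.032,0.003,0,0.68],[-0.0065,0.071,0.019,0.032,0.003,0,0.68],[-0.007,0.077,0.02,0.032,0.003,0,0.68],[-0.0075,0.082,0.021,0.032,0.003,0,0.68]]

```text
clock: 6.0
eef_pos: [496.2, 170.9, 62.9]
eef_rot: [-3.141, -0.521, 1.666]
wrist_force: [0.4, -1.9, -0.1]
finger_gap: 30.1
finger_force: 0.4
```

Request:
servo_tool:
  motion:
    - [[-0.0003,0.003,0.0005,0,0,0,0.68],[-0.0006,0.006,0.001,0,0,0,0.68],[-0.0009,0.009,0.0015,0,0,0,0.68],[-0.0012,0.012,0.002,0,0,0,0.68],[-0.0012,0.012,0.002,0,0,0,0.68]]

```text
clock: 6.5
eef_pos: [495.7, 176.6, 63.8]
eef_rot: [-3.141, -0.521, 1.666]
wrist_force: [0.1, -0.5, -0.4]
finger_gap: 29.9
finger_force: 0.0
```

Run:
```python
from jar import *
w=snap('wrist','w5'); a=snap('side','d5')
cv2.imwrite('pics/m5.png',np.hstack([cv2.resize(a['frame'][180:320,180:320],(420,420)),w['frame'][:,90:470]])[:,:,::-1])
p=cloud(w);d=p[...,:2]-O;Q=np.dstack([d@u[:2],d@v[:2],p[...,2]])
q=Q[(abs(Q[...,1])<28)&(Q[...,2]>72)&(Q[...,2]<110)&(Q[...,0]<36)&(Q[...,0]>-60)]
s=least_squares(lambda a:np.hypot(q[:,0]-a[0],q[:,2]-a[1])-32,[-10,66],loss='soft_l1');print(s.x,len(q),s.cost/len(q))
```

```text
mill [-62.7   0.   63.8] rot [-3.141 -0.521  1.666] j [ 0.01  0.44  1.79  0.61  1.05 -0.43] F [ 0.1 -0.5 -0.4] 6.5
[-17.82623974  73.54337209] 10493 0.3081313371567584
```

View pics/m5.png

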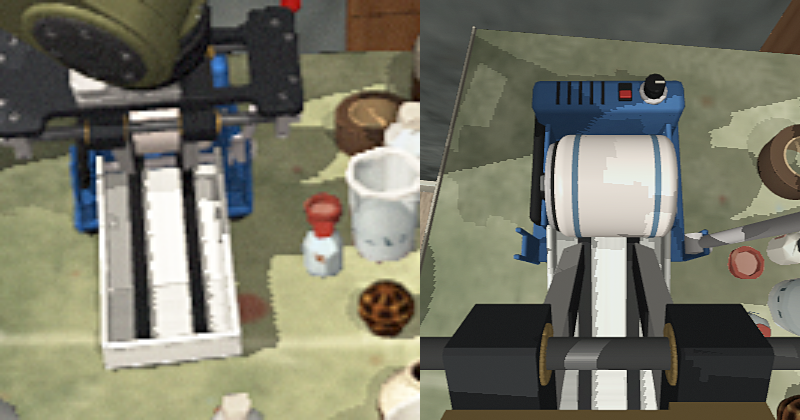

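The wrist view shows the jar at the crest (548–675 × 135–240) and the push force has gone to zero. I'll wait a little and re-measure.

Request:
servo_tool:
  motion:
    - [[0,0,0,0,0,0,0.68],[0,0,0,0,0,0,0.68],[0,0,0,0,0,0,0.68]]

```text
clock: 6.9
eef_pos: [495.7, 176.4, 63.8]
eef_rot: [-3.141, -0.521, 1.666]
wrist_force: [0.0, -0.2, 0.1]
finger_gap: 30.2
finger_force: 0.0
```

```bash
cat >> jar.py <<'E'
def wj(n):
    w=snap('wrist',n)
    p=cloud(w);d=p[...,:2]-O;Q=np.dstack([d@u[:2],d@v[:2],p[...,2]])
    q=Q[(abs(Q[...,1])<28)&(Q[...,2]>72)&(Q[...,2]<110)&(Q[...,0]<36)&(Q[...,0]>-60)]
    s=least_squares(lambda a:np.hypot(q[:,0]-a[0],q[:,2]-a[1])-32,[-10,66],loss='soft_l1');print('jar',s.x.round(1),len(q),s.cost/len(q))
    h=Q[(abs(Q[...,1])<40)&(Q[...,0]>36)&(Q[...,0]<80)&(Q[...,2]>50)];print('housing x',np.percentile(h[:,0],[2,50,98]).round(1),'z',np.percentile(h[:,2],[50,98]).round(1))
E
python3 - <<'E'
from jar import *
wj('w6')
to(-58,0,64.5,30);to(-56,0,65,30)
E
```

```text
mill [-62.9  -0.   63.8] rot [-3.141 -0.521  1.666] j [ 0.01  0.44  1.79  0.61  1.05 -0.43] F [ 0.  -0.2  0.1] 6.9
jar [ 1.3 66.5] 9017 0.9276236043433386
housing x [42.4 50.7 65.3] z [65.  77.4]
(-58, 0, 64.5, 30) [-0.001   0.0098  0.0014  0.0009 -0.0001  0.0002]
(-56, 0, 65, 30) [-0.0014  0.0138  0.0024  0.0009 -0.0001  0.0002]
```

The jar rests at (1.3, 66.5), against (0, 66) expected: it is in the cradle. Now back off, rise, straighten the tool, and go outside the keeper.

Request:
servo_tool:
  motion:
    - [[0.004,-0.04,0.01,0,0,0,0.68],[0.009,-0.093,0.03,0,0,0,0.68],[0.009,-0.093,0.11,0,0,0,1],[0.009,-0.093,0.2,-0.04,-0.004,0,1],[0.009,-0.093,0.28,-0.08,-0.008,0,1],[0.009,-0.093,0.352,-0.12,-0.012,0,1],[0.1,-0.085,0.352,-0.166,-0.016,0,1],[0.19,-0.075,0.352,-0.166,-0.016,0,1],[0.25,-0.069,0.352,-0.166,-0.016,0,1],[0.297,-0.066,0.352,-0.166,-0.016,0,1]]

```text
clock: 7.95
eef_pos: [645.5, 143.9, 239.1]
eef_rot: [-3.141, 0.003, 1.667]
wrist_force: [-0.7, 0.5, -0.2]
finger_gap: 0.7
finger_force: 0.0
```

Request:
servo_tool:
  motion:
    - [[0,0,0,0,0,0,1],[0,0,0,0,0,0,1]]

```text
clock: 8.15
eef_pos: [644.0, 143.3, 239.1]
eef_rot: [-3.14, 0.003, 1.666]
wrist_force: [0.7, 0.5, -0.8]
finger_gap: 0.4
finger_force: 0.0
```

Run:
```python
from jar import *
wj('w7')
s=snap('side','d7')
for n in('d7','w7'):
    p=cloud(load(n));d=p[...,:2]-O;Q=np.dstack([d@u[:2],d@v[:2],p[...,2]]).reshape(-1,3)
    B=Q[(Q[:,2]>90)&(Q[:,2]<198)&(Q[:,1]<-50)&(Q[:,1]>-112)&(abs(Q[:,0]+54)<12)]
    if len(B)>20:print(n,'bar x',np.percentile(B[:,0],[5,50,95]).round(1),'fit y(z)',np.polyfit(B[:,2]-60,B[:,1],1).round(2),B[:,2].max().round(0),len(B))
to(-58,-145,240,0);to(-58,-145,150,0)
```

```text
mill [-110.  -144.4  239.1] rot [-3.140e+00  3.000e-03  1.666e+00] j [ 0.16  0.54  1.12 -0.    1.49  0.07] F [ 0.7  0.5 -0.8] 8.15
jar [ 1.5 66.5] 3441 0.19658929301225123
housing x [42.4 53.  67.4] z [64.8 77.6]
d7 bar x [-59.9 -56.4 -52.6] fit y(z) [ -0.3  -56.53] 193.0 222
w7 bar x [-57.1 -50.9 -46.2] fit y(z) [ -0.32 -55.08] 192.0 351
(-58, -145, 240, 0) [-0.0088  0.1037  0.0017  0.001  -0.0004  0.0002]
(-58, -145, 150, 0) [-0.0088  0.1037 -0.1783  0.001  -0.0004  0.0002]
```

Request:
servo_tool:
  motion:
    - [[-0.005,0.06,0,0.001,0,0,1],[-0.0088,0.104,-0.02,0.001,0,0,1],[-0.0088,0.104,-0.1,0.001,0,0,1],[-0.0088,0.104,-0.175,0.001,0,0,1],[-0.0088,0.104,-0.175,0.001,0,0,1],[-0.0088,0.104,-0.175,0.001,0,0,1]]

```text
clock: 8.85
eef_pos: [639.8, 195.4, 153.9]
eef_rot: [3.141, -0.0, 1.666]
wrist_force: [0.3, 0.0, 1.0]
finger_gap: 0.7
finger_force: 0.0
```

Run:
```python
from st import *
for y,z in((-110,152),(-73.5,155),(-41,151),(-11.5,135),(11,111),(21,88),(25.5,68),(25.5,62)): to(-58,y,z,0)
```

```text
mill [ -57.8 -145.2  153.9] rot [ 3.141 -0.     1.666] j [0.24 0.61 1.2  0.   1.33 0.15] F [0.3 0.  1. ] 8.85
(-58, -110, 152, 0) [-0.0701 -0.0071 -0.0039 -0.0001  0.0002  0.0002]
(-58, -73.5, 155, 0) [-1.428e-01 -1.410e-02  2.100e-03 -1.000e-04  2.000e-04  2.000e-04]
(-58, -41, 151, 0) [-2.075e-01 -2.030e-02 -5.900e-03 -1.000e-04  2.000e-04  2.000e-04]
(-58, -11.5, 135, 0) [-2.662e-01 -2.600e-02 -3.790e-02 -1.000e-04  2.000e-04  2.000e-04]
(-58, 11, 111, 0) [-3.11e-01 -3.03e-02 -8.59e-02 -1.00e-04  2.00e-04  2.00e-04]
(-58, 21, 88, 0) [-3.309e-01 -3.220e-02 -1.319e-01 -1.000e-04  2.000e-04  2.000e-04]
(-58, 25.5, 68, 0) [-3.399e-01 -3.310e-02 -1.719e-01 -1.000e-04  2.000e-04  2.000e-04]
(-58, 25.5, 62, 0) [-3.399e-01 -3.310e-02 -1.839e-01 -1.000e-04  2.000e-04  2.000e-04]
```

Request:
servo_tool:
  motion:
    - [[-0.035,-0.0035,-0.002,0,0,0,1],[-0.07,-0.007,-0.004,0,0,0,1],[-0.095,-0.0095,-0.002,0,0,0,1],[-0.12,-0.012,0,0,0,0,1],[-0.143,-0.014,0.002,0,0,0,1],[-0.165,-0.016,0,0,0,0,1],[-0.187,-0.0185,-0.003,0,0,0,1],[-0.2075,-0.0203,-0.006,0,0,0,1],[-0.2075,-0.0203,-0.006,0,0,0,1]]

```text
clock: 9.75
eef_pos: [536.4, 185.4, 152.3]
eef_rot: [3.138, -0.001, 1.666]
wrist_force: [0.1, -1.2, 0.6]
finger_gap: 0.4
finger_force: 0.0
```

Run:
```python
from jar import *
w=snap('wrist','w8');a=snap('side','d8')
cv2.imwrite('pics/m8.png',np.hstack([cv2.resize(a['frame'][150:290,180:320],(420,420)),w['frame'][:,90:470]])[:,:,::-1])
for y,z in((-11.5,135),(11,111),(21,88),(25.5,68),(25.5,62)): to(-58,y,z,0)
```

```text
mill [-57.8 -41.4 152.3] rot [ 3.138e+00 -1.000e-03  1.666e+00] j [0.27 0.38 1.54 0.   1.22 0.17] F [ 0.1 -1.2  0.6] 9.75
(-58, -11.5, 135, 0) [-0.0594 -0.006  -0.0346 -0.0003  0.0012  0.0002]
(-58, 11, 111, 0) [-0.1042 -0.0104 -0.0826 -0.0003  0.0012  0.0002]
(-58, 21, 88, 0) [-0.1241 -0.0123 -0.1286 -0.0003  0.0012  0.0002]
(-58, 25.5, 68, 0) [-0.1331 -0.0131 -0.1686 -0.0003  0.0012  0.0002]
(-58, 25.5, 62, 0) [-0.1331 -0.0131 -0.1806 -0.0003  0.0012  0.0002]
```

View pics/m8.png

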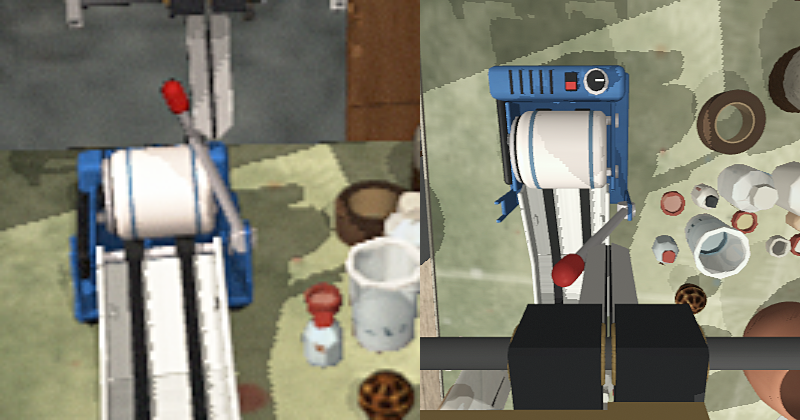

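The bar is past upright and leans inwards (red end at (175,95) in the left crop) with the fingertip behind it, and the jar sits in the cradle. Continuing the arc down.

Request:
servo_tool:
  motion:
    - [[-0.02,-0.002,-0.008,0,0,0,1],[-0.04,-0.004,-0.02,0,0,0,1],[-0.06,-0.006,-0.035,0,0,0,1],[-0.076,-0.0075,-0.05,0,0,0,1],[-0.091,-0.009,-0.066,0,0,0,1],[-0.104,-0.0104,-0.083,0,0,0,1],[-0.115,-0.0115,-0.105,0,0,0,1],[-0.124,-0.012,-0.128,0,0,0,1],[-0.13,-0.013,-0.15,0,0,0,1],[-0.133,-0.013,-0.164,0,0,0,1]]

```text
clock: 10.85
eef_pos: [469.0, 178.6, 66.0]
eef_rot: [-3.14, 0.0, 1.666]
wrist_force: [-0.0, -0.4, 0.9]
finger_gap: 0.4
finger_force: 0.2
```

Request:
servo_tool:
  motion:
    - [[0,0,-0.002,0,0,0,1],[0,0,-0.004,0,0,0,1],[0,0,-0.006,0,0,0,1],[0,0,-0.008,0,0,0,1],[0,0,-0.01,0,0,0,1]]

```text
clock: 11.35
eef_pos: [470.1, 178.9, 63.4]
eef_rot: [3.14, -0.0, 1.666]
wrist_force: [-5.8, -0.6, 19.0]
finger_gap: 0.7
finger_force: 9.4
```

There is a firm stop at z ≈ 63.5 (19 N), which matches the bar being down. Retreating upwards to check.

Request:
servo_tool:
  motion:
    - [[0,0,0.02,0,0,0,1],[0,-0.01,0.1,0,0,0,1],[0,-0.06,0.2,0,0,0,1],[0,-0.13,0.28,0,0,0,1],[0,-0.2,0.3,0,0,0,1],[0,-0.2,0.3,0,0,0,1],[0,-0.2,0.3,0,0,0,1]]

```text
clock: 12.05
eef_pos: [469.7, 78.4, 212.8]
eef_rot: [3.141, -0.0, 1.664]
wrist_force: [-0.3, -0.8, -0.9]
finger_gap: 0.4
finger_force: 0.0
```

Run:
```python
from jar import *
wj('w9');a=snap('side','d9');w=load('w9')
cv2.imwrite('pics/m9.png',np.hstack([cv2.resize(a['frame'][150:290,180:320],(420,420)),w['frame'][:,90:470]])[:,:,::-1])
for n in('d9','w9'):
    p=cloud(load(n));d=p[...,:2]-O;Q=np.dstack([d@u[:2],d@v[:2],p[...,2]]).reshape(-1,3)
    B=Q[(Q[:,2]>52)&(Q[:,2]<90)&(abs(Q[:,1])<45)&(abs(Q[:,0]+54)<9)]
    if len(B)>20:print(n,'bar x',np.median(B[:,0]).round(1),'z(y)',np.polyfit(B[:,1],B[:,2],1).round(3),len(B))
```

```text
mill [-158.    35.3  212.8] rot [ 3.141 -0.     1.664] j [ 0.09  0.13  1.71  0.    1.3  -0.01] F [-0.3 -0.8 -0.9] 12.05
jar [ 1.4 66.4] 4648 0.28337619450437174Traceback (most recent call last):
  File "<stdin>", line 2, in <module>
  File "jar.py", line 18, in wj
    h=Q[(abs(Q[...,1])<40)&(Q[...,0]>36)&(Q[...,0]<80)&(Q[...,2]>50)];print('housing x',np.percentile(h[:,0],[2,50,98]).round(1),'z',np.percentile(h[:,2],[50,98]).round(1))
                                                                                        ~~~~~~~~~~~~~^^^^^^^^^^^^^^^^^^
    return _quantile_unchecked(
        a, q, axis, out, overwrite_input, method, keepdims, weights)
    return _ureduce(a,
                    func=_quantile_ureduce_func,
    ...<5 lines>...
                    overwrite_input=overwrite_input,
                    method=method)
    r = func(a, **kwargs)
    result = _quantile(arr,
                       quantiles=q,
    ...<2 lines>...
                       out=out,
                       weights=wgt)
    slices_having_nans = np.isnan(arr[-1, ...])
                                  ~~~^^^^^^^^^
IndexError: index -1 is out of bounds for axis 0 with size 0
```

Run:
```python
from jar import *
a=snap('side','d9');w=load('w9')
cv2.imwrite('pics/m9.png',np.hstack([cv2.resize(a['frame'][150:290,180:320],(420,420)),w['frame'][:,90:470]])[:,:,::-1])
for n in('d9','w9'):
    p=cloud(load(n));d=p[...,:2]-O;Q=np.dstack([d@u[:2],d@v[:2],p[...,2]]).reshape(-1,3)
    B=Q[(Q[:,2]>52)&(Q[:,2]<90)&(abs(Q[:,1])<45)&(abs(Q[:,0]+54)<9)]
    if len(B)>20:print(n,'bar x',np.median(B[:,0]).round(1),'z(y)',np.polyfit(B[:,1],B[:,2],1).round(3),len(B))
```

```text
mill [-157.3   35.5  212.2] rot [-3.141 -0.     1.666] j [ 0.09  0.13  1.71  0.    1.3  -0.01] F [-0.2  0.2  0. ] 12.1
d9 bar x -55.4 z(y) [-1.3000e-02  6.4026e+01] 180
w9 bar x -52.9 z(y) [-3.0000e-03  6.3936e+01] 796
```

View pics/m9.png

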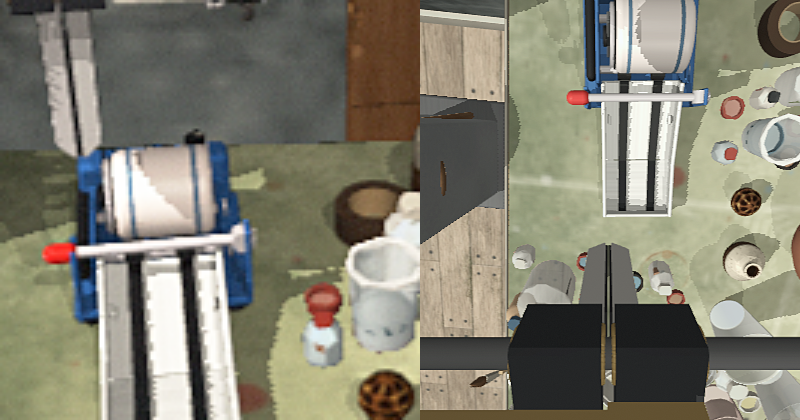

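The bar lies level across the gutter: its top is at 64 mm with slope ≈ 0, and the red end is past the fork at (58,252). The jar sits in the cradle and the gripper is clear, so I'm handing in.

```bash
python3 -c "
from cell import manip
print(manip.sign_off())"
```

```text
the job is handed in; nothing more can be done
None
```

The jar is in the cradle (middle measured at about x 1.4, z 66.4 mm), the keeper bar is level in its fork (top at 64 mm), the gripper is clear, and I handed the job in at about 12 s; sign-off returned no verdict.

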